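# Open the square biscuit jar in its stand

### The job

Open the square biscuit jar for tasting: its screw cap is tight, so first seat the closed jar, upright, all the way down in the square pocket of the wooden stand, which stops it from turning. Then unscrew the cap anticlockwise (seen from above) only until its threads let go, lift it straight up, and finish still holding it level in the gripper, about 2 cm clear above the jar's open mouth, with the jar left seated in the stand. Do not let the jar tip over, and leave the two round jars alone.

Things in the scene. Friction and masses are not known exactly. Their poses are not given: they have to be found in the camera images.
- jar_mid (a point): Loose upright square glass jar of biscuits stacked in four columns, 0.3 to 0.5 kg, with a black screw cap by which it can be carried. Point on its axis 55 mm above its underside; z up, x and y along its sides. Body 66 x 66 mm, 80 mm high to a flat shoulder, then a neck 44 mm across (53 over the threads). Height with cap 114 mm.
- mouth (a point): Centre of the jar's mouth, 106 mm above its underside. A springy rubber seal in it presses the cap up against the threads with about 12 N: a few tenths of a N m to turn the cap, more than the friction of the jar standing on a table. With the cap off the seal stands up to 7 mm above this point.
- cap_mid (a point): Round black cap, 62 mm across, 24 mm high, 35 g. Point at its centre, 47 mm above jar_mid when screwed on; its lower edge is then 10 mm above the glass shoulder. It frees after about 45 to 55 degrees anticlockwise relative to the jar, popping up 2 to 3 mm, and stays free up to a stop at 84 to 92 degrees. It must rise 23 mm to clear the mouth.
- pocket (a point): Oak stand fixed to the counter, 112 x 112 x 36 mm, with a square pocket 72 x 72 mm, 26 mm deep, mouth chamfered 4 mm. Point at the centre of the pocket's floor, 10 mm above the counter; z up, x and y along its sides. The jar fits in any of four quarter turns with 3 mm spare per side and about 5 degrees of play either way; seated, jar_mid is 55 mm above this point.
- jar_tall_mid (a point): Bystander: tall round jar of dark biscuits, 72 mm across, 135 mm high; its centre.
- jar_low_mid (a point): Bystander: low round jar of pale sweets, 74 mm across, 85 mm high; its centre.
Things that resemble listed ones, but are neither listed nor needed, are in the scene too. What is shaped like the part that bears jar_mid but blue or turquoise is not meant.

How it is judged:
By the outcome, as a careful person would: the job done as asked, in the order asked, and still so for the second after the job is handed in, while the arm keeps its last pose, push and grip.
It also fails if it takes over 51 s, if anything falls off the work surface, if the arm or the gripper's body presses on something with over 40 N, if the wrist force passes 120 N, or if a joint passes its speed limit or range.

### The arm

A 7-joint arm with a two-finger parallel gripper is mounted at the origin on the work surface. World frame = base frame: x ahead of the robot, y to its left, z up, the work surface at z = 0. Lengths are in m, angles in rad, forces in N, time in s.
With the tool pointing down it reaches from about 0.425 to 0.875 m from the base axis. Payload 4.7 kg.
Tool frame: the origin (TCP) lies midway between the tips of the shut fingers; the grasp point (between the pads) lies 19 mm behind it; z points along the fingers, y is the line along which they close (so a half turn about z gives the same grasp; the last joint's range is limited). The gripper opens to 85 mm and grips with 20 to 120 N. Pads are 22 mm wide; open, the fingers measure 114 mm over their backs; the gripper's body (76 mm by 85 mm) begins 54 mm behind the grasp point. The pads swing forward as they close: fully open they stand 13 mm farther back than shut.
Start: joints at [-1.197, 0.321, -0.07, 1.45, 0.023, 1.371, -0.057], TCP at [0.229, 0.608, 0.231] pointing down, gripper open.
Joint ranges: [-2.86, 2.86], [-0.3, 2.09], [-1.38, 1.24], [0.06, 2.45], [-1.56, 4.7], [0.09, 2.05], [-2.69, 2.69]. Speed limits (rad/s): [2.57, 2.57, 3.14, 3.14, 3.14, 3.14, 3.14].

### API

Orientations are given as a 3x3 rotation matrix whose columns are the frame's x, y, z axes.
In Python, from cell import r gives the robot as it stands. The module is installed in compiled form; this text tells all that it offers. Calls block until the motion is done:
- r.move_pose(position, orientation): joint-space move of the TCP to a pose.
- r.move_linear(position, orientation=None, vel=0.15, until_force=None): straight line of the TCP; orientation=None keeps the orientation; vel is the mean speed in m/s. With until_force (N) it stops when the force on the tool has changed by that much, and returns True; else False.
- r.movej(angles): joint-space move.
- r.command_gripper(opening, strength=None): finger opening in m; strength is the grip in N (None keeps the last); returns when the fingers have stopped.
- r.sleep(seconds).
- r.solve_ik(position, orientation): joint angles nearest the present ones, or None.
- r.sense(): the state.
- r.snapshot(name): name is "side" or "top" or "wrist"; returns the picture (400x640x3 uint8, red, green, blue); there is no depth.
- r.calibration(name): a dict with "fx", "fy", "cx", "cy" (pixels), "R" (3x3) and "t" (3): a world point X has camera coordinates R X + t; the wrist camera has in their place "tool_from_camera" (4x4, takes a point from camera to tool coordinates, whose origin is the TCP and whose axes are the flange's). Camera axes: x right, y down, z forward; pixel columns grow to the right and rows downward; lengths in m; the calibration is good to about 2 mm. The wrist camera is an equidistant fisheye: a pixel r from the principal point sees the ray r / f radians off the axis. A picture is of the moment at which its call begins: read the wrist's pose just before it. calibration takes no time and is no camera call.
A pose or a line that the arm cannot do raises r.IKError and nothing moves.
- r.close_job(): hands the job in; it is judged then, once.
The state is a dict: "t": time; "q": joint angles; "qd": joint speeds; "joint_efforts": joint torques, N m; "ee_pos": TCP position; "tcp_rot": TCP orientation; "ft_force": force on the tool from outside, world axes, zero at the start; "wrist_torque": the same for the moment, N m; "width": finger opening in m; "grip_force": force on a finger pad.
Only numpy, scipy, OpenCV 4.12 (cv2) and the standard library are available. Lean on these libraries where they do the work, as an engineer would, in place of code of your own. Each camera call takes 0.05 s, during which the arm holds its last target. There are 200 camera calls.

## Working session

There is one attempt and no reset: what is moved stays moved. The work goes in short steps, each a Python script; the robot and the scene stay as the last script left them, time stands still between calls to the robot, and variables do not carry over. Pictures are saved under pics/ and viewed, at most 10 in all, crops included, and the job is handed in when it is done.

```bash
mkdir -p pics
python3 - <<'E'
from cell import r
import cv2,numpy as np
for n in("top","side"):
    im=r.snapshot(n); cv2.imwrite(f"pics/{n}0.png",cv2.cvtColor(im,cv2.COLOR_RGB2BGR))
    c=r.calibration(n); print(n,{k:np.round(v,3).tolist() for k,v in c.items()}, np.round(-np.array(c["R"]).T@np.array(c["t"]),3))
s=r.sense(); print({k:np.round(v,3).tolist() for k,v in s.items()})
c=r.calibration("wrist");print(c)
E
```

```text
top {'fx': 380.133, 'fy': 380.133, 'cx': 326.123, 'cy': 198.085, 'R': [[0.129, -0.992, -0.003], [-0.972, -0.126, -0.2], [0.198, 0.029, -0.98]], 't': [-0.023, 0.509, 0.643]} [0.37  0.023 0.732]
side {'fx': 418.395, 'fy': 418.395, 'cx': 327.262, 'cy': 199.445, 'R': [[-0.977, -0.212, -0.019], [-0.141, 0.71, -0.689], [0.159, -0.671, -0.724]], 't': [0.487, 0.118, 0.966]} [0.339 0.668 0.79 ]
{'t': 0.1, 'q': [-1.197, 0.322, -0.07, 1.452, 0.023, 1.371, -0.057], 'qd': [-0.0, -0.002, -0.0, -0.004, 0.001, -0.002, 0.001], 'joint_efforts': [0.0, -49.487, -0.384, -31.521, 0.013, 0.007, 0.0], 'ee_pos': [0.229, 0.608, 0.23], 'tcp_rot': [[-0.936, 0.352, -0.001], [0.352, 0.936, -0.002], [-0.0, -0.002, -1.0]], 'ft_force': [-0.094, 0.057, 0.411], 'wrist_torque': [-0.034, -0.059, -0.028], 'grip_force': 0.0, 'width': 0.085}
{'fx': 309.70691628693146, 'fy': 309.70691628693146, 'cx': 316.96122340961773, 'cy': 196.75262787856764, 'tool_from_camera': array([[ 1.26010680e-04, -9.48396589e-01, -3.17086572e-01,
         8.21927200e-02],
       [ 9.99999970e-01,  5.27368940e-05,  2.39666995e-04,
        -5.64882182e-04],
       [-2.10577199e-04, -3.17086593e-01,  9.48396567e-01,
        -1.42457196e-01],
       [ 0.00000000e+00,  0.00000000e+00,  0.00000000e+00,
         1.00000000e+00]])}
```

View pics/top0.png

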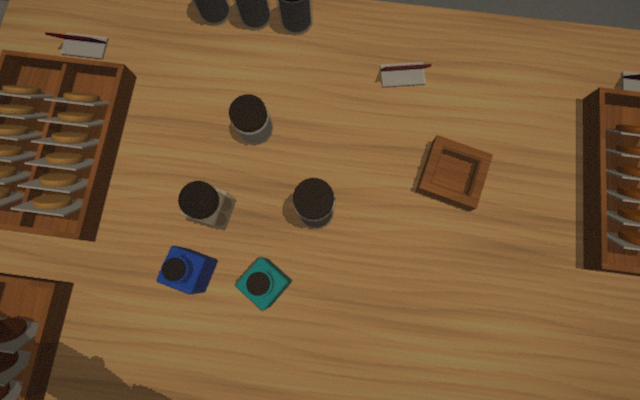

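View pics/side0.png

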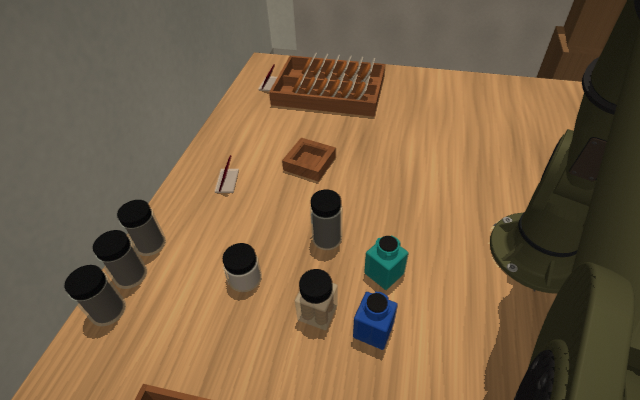

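Top view: square glass jar with a black cap at (200,200). The round jars are at (250,118), low, and (314,205), tall. The blue jar at (187,268) and turquoise jar at (263,283) are excluded by colour. The stand is at (455,172). In the side view the jar is at (316,297), the tall jar at (326,218), the low jar at (241,267) and the stand at (309,158). The jar at (200,200) fits because it has a square, clear body. I'll confirm that in a crop.

```bash
cat > h.py <<'E'
import numpy as np,cv2
def ray(c,uv):
    R=np.array(c["R"]);t=np.array(c["t"]);d=R.T@np.array([(uv[0]-c["cx"])/c["fx"],(uv[1]-c["cy"])/c["fy"],1]);return -R.T@t,d
def onz(c,uv,z):
    o,d=ray(c,uv);return (o+d*(z-o[2])/d[2])
def proj(c,X):
    p=np.array(c["R"])@np.array(X)+np.array(c["t"]);return np.array([c["fx"]*p[0]/p[2]+c["cx"],c["fy"]*p[1]/p[2]+c["cy"]])
def tri(ca,ua,cb,ub):
    (o1,d1),(o2,d2)=ray(ca,ua),ray(cb,ub)
    s=np.linalg.lstsq(np.c_[d1,-d2],o2-o1,rcond=None)[0];a,b=o1+s[0]*d1,o2+s[1]*d2;return (a+b)/2,np.linalg.norm(a-b)
E
python3 - <<'E'
from h import *
from cell import r
T=cv2.imread("pics/top0.png");S=cv2.imread("pics/side0.png")
ct,cs=r.calibration("top"),r.calibration("side")
def cap(im,box):
    x0,y0,x1,y1=box;g=im[y0:y1,x0:x1].max(2);m=(g<45).astype(np.uint8)
    n,l,st,ce=cv2.connectedComponentsWithStats(m);k=1+np.argmax(st[1:,4]);
    c=max(cv2.findContours((l==k).astype(np.uint8),0,1)[0],key=len);e=cv2.fitEllipse(cv2.convexHull(c));return np.array(e[0])+[x0,y0],e[1],st[k]
a=cap(T,(170,170,245,235));b=cap(S,(290,260,345,335));print(a,b)
print("cap tri (blob ~cap)",tri(ct,a[0],cs,b[0]),onz(ct,a[0],.108),onz(cs,b[0],.102))
def crop(im,x,y,w,h,k): return cv2.resize(im[y:y+h,x:x+w],None,fx=k,fy=k,interpolation=cv2.INTER_CUBIC)
top=np.hstack([crop(T,165,170,80,60,5),crop(S,280,260,80,60+10,5)[:300]]) 
bot=np.hstack([crop(T,410,130,88,66,4.5)[:297,:400],crop(S,275,130,70,60,5)[:297]])
bot=cv2.copyMakeBorder(bot,0,0,0,800-bot.shape[1],0)
cv2.imwrite("pics/crop1.png",np.clip(np.vstack([top,bot]).astype(float)*1.6,0,255))
E
```

```text
(array([198.29033089, 199.69619179]), (36.633949279785156, 39.23507308959961), array([   9,   11,   40,   38, 1129], dtype=int32)) (array([315.25662422, 285.97689629]), (32.3944206237793, 34.236106872558594), array([  9,   9,  33,  34, 880], dtype=int32))
cap tri (blob ~cap) (array([0.46596204, 0.25551844, 0.10090386]), np.float64(0.0021562086615066495)) [0.4659611  0.25299398 0.108     ] [0.46466647 0.25624704 0.102     ][ WARN:0@0.198] global loadsave.cpp:1063 imwrite_ Unsupported depth image for selected encoder is fallbacked to CV_8U.
```

View pics/crop1.png

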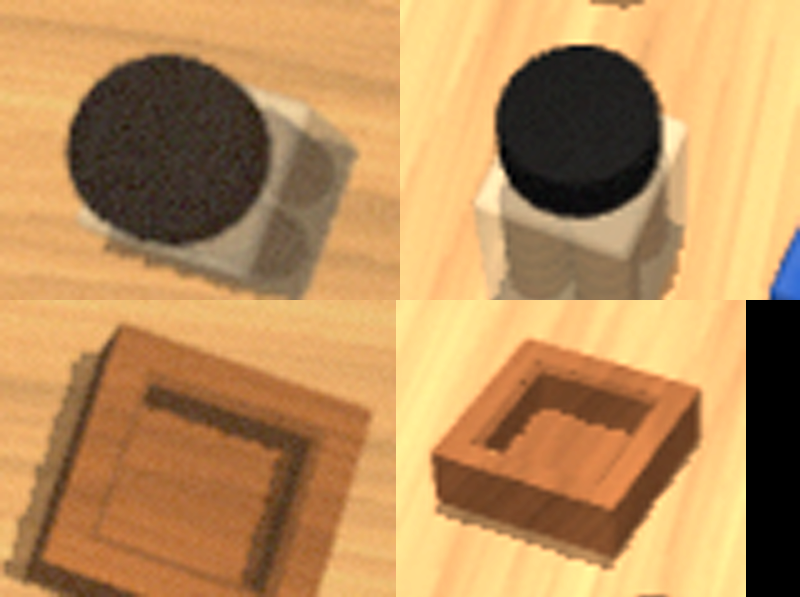

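Confirmed: the square clear jar with a black cap is the target, and the stand's pocket is empty. Corners were read off the crop. Next I'll compute poses and check sizes.

Run:
```python
from h import *
from cell import r
ct,cs=r.calibration("top"),r.calibration("side")
f=lambda L:np.array([(280+(u-400)/5,260+v/5) for u,v in L])
P=[onz(cs,p,.08) for p in f([(475,205),(632,255),(685,122)])]
for a,b in((0,1),(1,2)):
    d=P[b]-P[a];print("jar side",np.linalg.norm(d),np.degrees(np.arctan2(d[1],d[0]))%90)
print("jar ctr",(P[0]+P[2])/2)
Q=[onz(cs,(275+(u-396)/5,130+(v-300)/5),.036) for u,v in[(528,340),(698,388),(615,510),(435,455)]]
for i in range(4):
    d=Q[(i+1)%4]-Q[i];print("stand",np.linalg.norm(d),np.degrees(np.arctan2(d[1],d[0]))%90)
print("ctr",np.mean(Q,0))
Q=[onz(ct,p,.036) for p in[(418.9,186),(437.1,135.6),(492.2,154.4)]]
for i in range(2):
    d=Q[i+1]-Q[i];print("standtop",np.linalg.norm(d),np.degrees(np.arctan2(d[1],d[0]))%90)
print("ctr",(Q[0]+Q[2])/2)
# ellipse top of cap from top: near-top face; others
for n,uv,z in(("tall",(314,194),.135),("low",(248,110),.085),("blue",(175,268),.09),("teal",(259,283),.09)): print(n,onz(ct,uv,z))
def Rz(a): return np.array([[np.cos(a),np.sin(a),0],[np.sin(a),-np.cos(a),0],[0,0,-1.]])
for nm,p in(("jar",(.466,.2545)),("stand",np.mean(Q,0)[:2])):
  for a in range(-180,180,30):
    q=r.solve_ik([*p,.2],Rz(np.radians(a)));print(nm,a,None if q is None else np.round(q,2)[[0,4,6]])
```

```text
jar side 0.06371520684122617 82.4069839899962
jar side 0.060947046523308915 82.34597278449594
jar ctr [0.46328482 0.25703104 0.08      ]
stand 0.10815223342793341 77.17940146135595
stand 0.11026766072843955 77.89616782465662
stand 0.10950010328357608 77.2008587659557
stand 0.1103000448485694 77.19578653722371
ctr [ 0.58982994 -0.19113361  0.036     ]
standtop 0.10770986318878605 75.61951587105432
standtop 0.10978853154447507 77.14418671304998
ctr [ 0.59621382 -0.19376787  0.036     ]
tall [0.49493455 0.06031157 0.135     ]
low [0.64524674 0.20418857 0.085     ]
blue [0.34986319 0.2753682  0.09      ]
teal [0.34391186 0.13275544 0.09      ]
jar -180 [-0.7  -0.01  1.03]
jar -150 [-0.68 -0.01  1.56]
jar -120 [-0.65 -0.01  2.08]
jar -90 [-0.62 -0.01  2.6 ]
jar -60 None
jar -30 [-1.53 -0.11 -2.53]
jar 0 [-0.93 -0.03 -2.09]
jar 30 [-0.9  -0.03 -1.57]
jar 60 [-0.87 -0.03 -1.05]
jar 90 [-0.85 -0.03 -0.53]
jar 120 [-0.79 -0.02 -0.01]
jar 150 [-0.73 -0.02  0.51]
stand -180 [-0.39 -0.31  2.04]
stand -150 [-0.41 -0.32  2.58]
stand -120 [1.06 0.55 2.49]
stand -90 [-0.53 -0.44 -2.57]
stand -60 [-0.53 -0.44 -2.05]
stand -30 [-0.53 -0.44 -1.52]
stand 0 [-0.26 -0.23 -1.16]
stand 30 [-0.29 -0.24 -0.62]
stand 60 [-0.31 -0.26 -0.09]
stand 90 [-0.36 -0.28  0.46]
stand 120 [-0.4  -0.32  1.  ]
stand 150 [-0.41 -0.32  1.53]
```

```bash
cat >> h.py <<'E'
def Ro(deg):
    a=np.radians(deg);return np.array([[np.cos(a),np.sin(a),0],[np.sin(a),-np.cos(a),0],[0,0,-1.]])
def wsnap(r,name):
    s=r.sense();im=r.snapshot("wrist");cv2.imwrite(f"pics/{name}.png",cv2.cvtColor(im,cv2.COLOR_RGB2BGR))
    M=np.eye(4);M[:3,:3]=s["tcp_rot"];M[:3,3]=s["ee_pos"];W=M@r.calibration("wrist")["tool_from_camera"];np.save(f"pics/{name}.npy",W);return im
def wonz(c,W,uv,z):
    p=np.array([uv[0]-c["cx"],uv[1]-c["cy"]]);n=np.linalg.norm(p);th=n/c["fx"]
    d=W[:3,:3]@np.array([*(np.sin(th)*p/max(n,1e-9)),np.cos(th)]);o=W[:3,3];return o+d*(z-o[2])/d[2]
E
python3 - <<'E'
from h import *
from cell import r
r.move_pose([.593,-.192,.22],Ro(10));r.sleep(.2);print(r.sense()["t"]);wsnap(r,"wstand")
r.move_pose([.465,.2555,.22],Ro(10));r.sleep(.2);print(r.sense()["t"],r.sense()["ee_pos"],r.sense()["ft_force"]);wsnap(r,"wjar")
a=np.hstack([cv2.imread("pics/wstand.png")[:, 120:520],cv2.imread("pics/wjar.png")[:,120:520]]);cv2.imwrite("pics/both.png",np.clip(a.astype(float)*1.5,0,255).astype(np.uint8))
E
```

```text
3.3833
5.3333 [0.46560246 0.25463302 0.21993832] [-0.23500772  0.8368143  -0.77485357]
```

View pics/both.png

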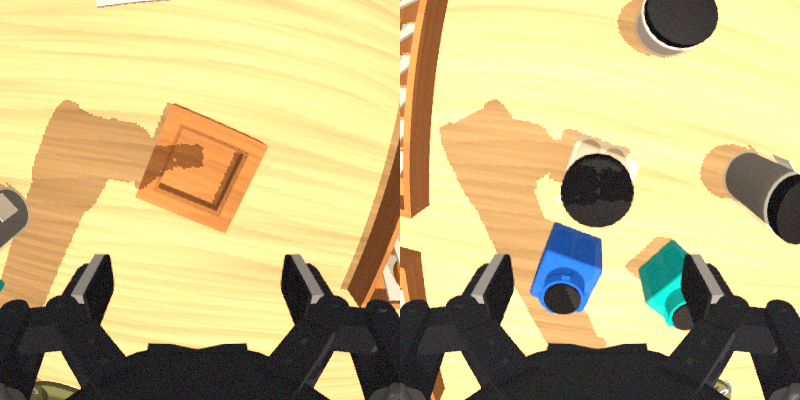

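Wrist views: the stand's top face spans full-image pixels (257–387, 103–232). The cap is at (317,190), with the jar's body visible behind it.

Run:
```python
from h import *
from cell import r
c=r.calibration("wrist")
A=cv2.imread("pics/wstand.png");B=cv2.imread("pics/wjar.png");W1=np.load("pics/wstand.npy");W2=np.load("pics/wjar.npy")
# cap
g=B.max(2);m=(g<45).astype(np.uint8);n,l,st,ce=cv2.connectedComponentsWithStats(m);k=l[195,317];print(st[k])
cn=max(cv2.findContours((l==k).astype(np.uint8),0,1)[0],key=len);cn=cv2.convexHull(cn)[:,0]
for z in(.114,):
    X=np.array([wonz(c,W2,p,z)[:2] for p in cn]).astype(np.float32);e=cv2.fitEllipse(X*1000);print("cap",z,e)
# stand: fit quad on hue/sat mask
h=cv2.cvtColor(A,cv2.COLOR_BGR2HSV);print(h[190,320],h[215,330],h[130,300],h[180,420],h[165,272],h[170,210])
hb=cv2.cvtColor(A,cv2.COLOR_BGR2Lab).astype(int);print(hb[190,320],hb[215,330],hb[130,300],hb[180,420],hb[165,272],hb[170,210])
k1=cv2.resize(A[95:240,250:395],(600,600),interpolation=3)
cv2.imwrite("pics/zs.png",np.clip(k1*1.2,0,255).astype(np.uint8))
k2=cv2.resize(B[125:235,265:375],(600,600),interpolation=3);cv2.imwrite("pics/zj.png",np.clip(k2*1.2,0,255).astype(np.uint8))
```

```text
[ 281  154   72   73 3899]
cap 0.114 ((467.8025817871094, 255.0255126953125), (60.21869659423828, 64.3604965209961), 100.49030303955078)
[ 13 166 181] [ 14 167 170] [ 13 168 147] [ 17 125 204] [ 12 166 117] [ 16 138 161]
[140 149 167] [132 147 166] [113 147 161] [176 137 164] [ 89 145 154] [137 138 159]
```

View pics/zs.png

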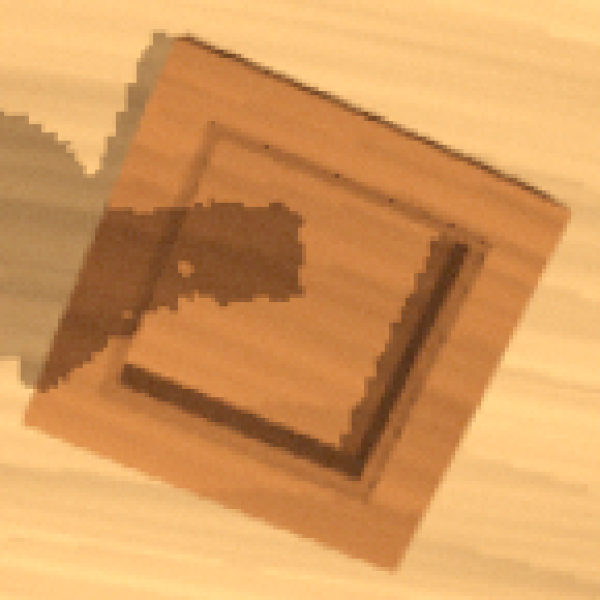

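View pics/zj.png

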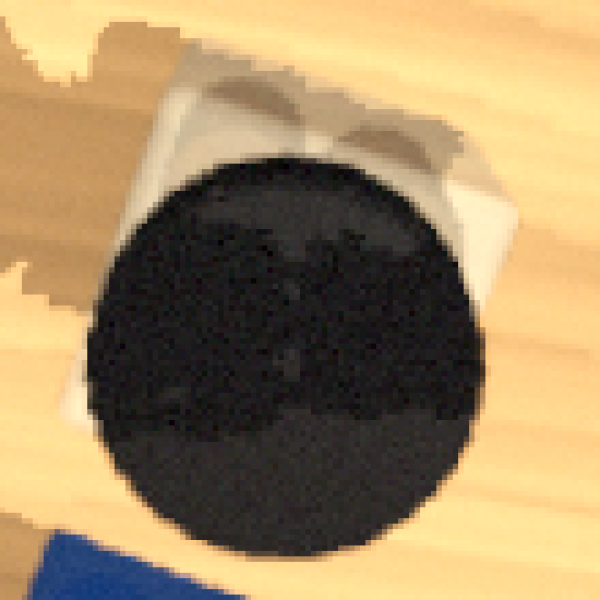

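Run:
```python
from h import *
from cell import r
c=r.calibration("wrist");W1=np.load("pics/wstand.npy");W2=np.load("pics/wjar.npy")
def rep(n,P):
    P=np.array(P);
    for i in range(len(P)-1):
        d=P[i+1]-P[i];print(n,round(np.linalg.norm(d)*1000,1),round(np.degrees(np.arctan2(d[1],d[0]))%90,1))
    print(n,"ctr",(P[0]+P[2])/2)
for n,L in(("stand",[(175,41),(568,212),(395,572),(25,422)]),("chamfer",[(210,122),(488,240),(368,497),(103,388)])):
    P=[wonz(c,W1,(250+u/4.138-.4,95+v/4.138-.4),.036) for u,v in L];rep(n,P+P[:1]);print(np.mean(P,0))
P=[wonz(c,W2,(265+u/5.4545-.4,125+v/5.4545-.4),.08) for u,v in[(70,415),(163,93),(517,208)]];rep("jar",P)
```

```text
stand 110.4 77.0
stand 111.0 77.4
stand 111.2 76.4
stand 109.9 77.0
stand ctr [ 0.59367446 -0.19481947  0.036     ]
[ 0.59398598 -0.19470351  0.036     ]
chamfer 78.0 77.2
chamfer 77.7 77.4
chamfer 78.2 76.4
chamfer 76.6 77.3
chamfer ctr [ 0.59469585 -0.1948581   0.036     ]
[ 0.59496937 -0.19487684  0.036     ]
jar 60.1 82.7
jar 63.5 81.8
jar ctr [0.46675243 0.25402079 0.08      ]
```

The stand is at (0.594,-0.195), with edges of about 111 mm and yaw 77.0°. The jar is at (0.467,0.2545) with yaw about 82.3°, so it needs to turn -5.2°. Now grasp, lift, carry above the stand and check.

Run:
```python
from h import *
from cell import r
p=lambda n:(lambda s:print(n,round(s["t"],2),np.round(s["ee_pos"],4),np.round(s["ft_force"],1),np.round(s["wrist_torque"],2),round(s["width"],4),round(s["grip_force"],1)))(r.sense())
r.move_linear([.467,.2545,.130],Ro(10),vel=.15)
print(r.move_linear([.467,.2545,.080],Ro(10),vel=.08,until_force=8));p("down")
r.command_gripper(.05,80);p("grip")
r.move_linear([.467,.2545,.150],Ro(10),vel=.1);p("lift")
r.move_pose([.5945,-.1948,.150],Ro(4.8));r.sleep(.3);p("over")
r.move_linear([.5945,-.1948,.134],vel=.1);p("x")
for n in("top","side"):
    im=r.snapshot(n);cv2.imwrite(f"pics/{n}1.png",cv2.cvtColor(im,cv2.COLOR_RGB2BGR))
T=cv2.imread("pics/top1.png")[60:260,370:520];S=cv2.imread("pics/side1.png")[60:210,230:380]
cv2.imwrite("pics/ov.png",np.clip(np.hstack([cv2.resize(T,(400,533)),cv2.resize(S,(400,533)) if 0 else cv2.copyMakeBorder(cv2.resize(S,(400,400)),0,133,0,0,0)])*1.6,0,255).astype(np.uint8))
```

```text
False
down 6.91 [0.4672 0.2547 0.0802] [-0.5 -0.9  0.1] [ 0.06  0.   -0.  ] 0.0859 0.0
grip 7.25 [0.4674 0.2551 0.081 ] [-0.7  0.3  5.3] [-0.05  0.25 -0.01] 0.0606 85.9
lift 8.1 [0.4664 0.2541 0.1491] [-1.  -0.4 -4. ] [-0.01  0.    0.01] 0.0605 87.0
over 10.11 [ 0.5947 -0.1941  0.15  ] [-0.3 -0.1 -3.1] [-0.01  0.02  0.01] 0.0604 87.2
x 10.42 [ 0.5937 -0.1945  0.1329] [-1.2 -1.  -4. ] [-0.06 -0.01  0.03] 0.0602 87.3
```

View pics/ov.png

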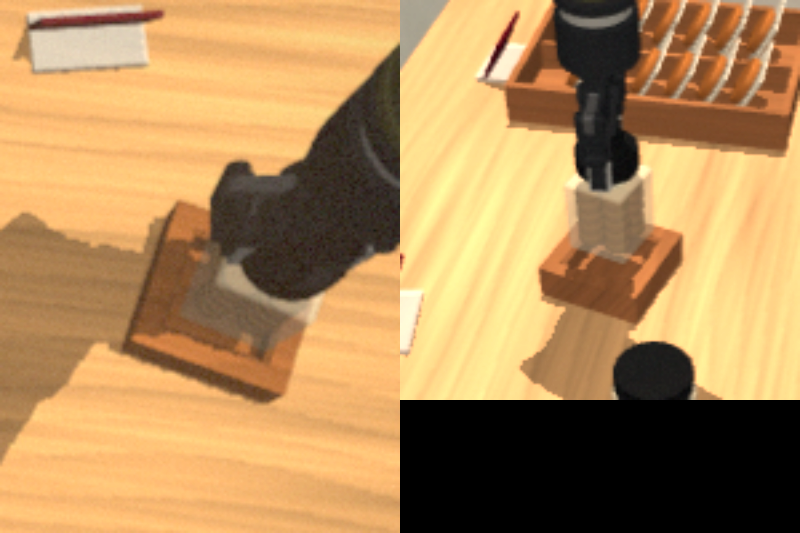

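The jar hangs upright, aligned over the pocket. Lower it with force sensing.

Run:
```python
from h import *
from cell import r
p=lambda n:(lambda s:print(n,round(s["t"],2),np.round(s["ee_pos"],4),np.round(s["ft_force"],1),np.round(s["wrist_torque"],2),round(s["width"],4)))(r.sense())
print(r.move_linear([.5945,-.1948,.112],Ro(4.8),vel=.06,until_force=8));p("a")
print(r.move_linear([.5945,-.1948,.086],Ro(4.8),vel=.04,until_force=10));p("b")
```

```text
False
a 11.03 [ 0.5943 -0.1947  0.1115] [-0.1  0.4 -3.9] [-0.04 -0.12  0.04] 0.0603
True
b 11.59 [ 0.5945 -0.1947  0.0904] [-3.5  1.4 11.9] [ 0.25  0.69 -0.04] 0.0605
```

Run:
```python
from h import *
from cell import r
r.command_gripper(.05,100)
for k in range(0,57,4):
    r.move_pose([.5945,-.1948,.0905],Ro(4.8+k)); s=r.sense();x=s["tcp_rot"][:,0]
    print(k,round(s["t"],2),round(np.degrees(np.arctan2(x[1],x[0]))-4.8,1),np.round(s["ee_pos"],4),np.round(s["ft_force"],1),np.round(s["wrist_torque"],2),round(s["width"],4))
    if k>44 and abs(s["wrist_torque"][2])<.08: break
```

```text
0 12.06 0.0 [ 0.5953 -0.1951  0.0912] [-0.5 -0.5  3.6] [-0.    0.01 -0.03] 0.0603
4 12.31 3.9 [ 0.5953 -0.1951  0.0912] [1.  0.2 4.7] [-0.04 -0.04  0.06] 0.06
8 12.56 7.9 [ 0.5952 -0.195   0.0912] [ 0.5 -0.4  5.5] [-0.01 -0.07  0.1 ] 0.0602
12 12.81 11.9 [ 0.5952 -0.195   0.0912] [ 0.1 -0.   5. ] [-0.04 -0.02  0.14] 0.0603
16 13.06 15.9 [ 0.5952 -0.195   0.0912] [-0.7  0.   5. ] [-0.06 -0.01  0.14] 0.0604
20 13.31 19.9 [ 0.5952 -0.1949  0.0912] [ 0.2 -0.8  5.9] [-0.01  0.02  0.12] 0.0601
24 13.56 23.9 [ 0.5952 -0.1949  0.0912] [ 0.3 -0.7  5.7] [0.03 0.02 0.14] 0.0602
28 13.81 27.9 [ 0.5952 -0.1949  0.0912] [-0.1 -0.2  5.9] [0.02 0.02 0.12] 0.06
32 14.06 31.9 [ 0.5952 -0.1949  0.0912] [0.8 0.3 5.1] [-0.01 -0.02  0.09] 0.06
36 14.31 35.9 [ 0.5952 -0.1949  0.0912] [0.5 0.4 5.8] [0.05 0.   0.14] 0.0604
40 14.56 39.9 [ 0.5952 -0.1949  0.0912] [ 0.6 -0.8  5.7] [0.05 0.01 0.19] 0.0602
44 14.81 43.9 [ 0.5952 -0.1949  0.0913] [-0.6 -0.5  5.4] [-0.02  0.    0.13] 0.0608
48 15.06 47.9 [ 0.5952 -0.1949  0.0913] [-0.1  0.5  5.7] [-0.    0.05  0.14] 0.0603
52 15.31 51.9 [ 0.5952 -0.1949  0.0916] [ 0.4 -0.2  7.9] [0.07 0.16 0.11] 0.0606
56 15.56 55.9 [ 0.5954 -0.1951  0.0921] [-1.3  0.3  9.3] [0.08 0.36 0.05] 0.0603
```

Around 52–56° the torque drops and the upward force rises, so the threads are letting go. Turn a little more, then lift gently while watching for the jar's weight.

Run:
```python
from h import *
from cell import r
def p(n):
    s=r.sense();print(n,round(s["t"],2),np.round(s["ee_pos"],4),np.round(s["ft_force"],1),np.round(s["wrist_torque"],2),round(s["width"],4));return s
for k in(60,63): r.move_pose([.5945,-.1948,.0905],Ro(4.8+k));p(k)
o=r.sense()["ee_pos"]
for dz in(.002,.004,.006,.008,.010):
    r.move_linear([o[0],o[1],.0912+dz],Ro(67.8),vel=.03);r.sleep(.1);s=p(dz)
    if s["ft_force"][2]<-2.5: print("heavy");break
im=r.snapshot("side");cv2.imwrite("pics/side2.png",cv2.cvtColor(im,cv2.COLOR_RGB2BGR))
```

```text
60 15.81 [ 0.5955 -0.1949  0.0922] [-0.9  1.4  8.8] [0.14 0.36 0.12] 0.0602
63 16.06 [ 0.5954 -0.1948  0.0922] [-1.6  1.3  9. ] [0.14 0.34 0.01] 0.0601
0.002 16.41 [ 0.5955 -0.1947  0.0936] [-0.9  1.2  7.7] [ 0.14  0.3  -0.05] 0.0601
0.004 16.76 [ 0.5949 -0.1947  0.0944] [-0.4  0.3 -0.5] [ 0.02 -0.04 -0.04] 0.0605
0.006 17.11 [ 0.5954 -0.1948  0.0972] [0.4 0.3 0.5] [-0.    0.05 -0.07] 0.0602
0.008 17.46 [ 0.5954 -0.1948  0.0993] [-1.   0.8 -0.6] [ 0.05  0.16 -0.04] 0.0599
0.01 17.81 [ 0.5955 -0.1948  0.1013] [ 0.2  0.2 -0. ] [0.02 0.12 0.02] 0.0601
```

Run:
```python
from h import *
from cell import r
r.move_linear([.5953,-.1948,.131],Ro(67.8),vel=.04);r.sleep(.4)
s=r.sense();print(round(s["t"],2),np.round(s["ee_pos"],4),np.round(s["ft_force"],1),np.round(s["tcp_rot"][:,2],3),round(s["width"],4),s["grip_force"])
L=[]
for n,(x,y) in(("side",(230,60)),("top",(370,80))):
    im=cv2.cvtColor(r.snapshot(n),cv2.COLOR_RGB2BGR);L.append(cv2.resize(im[y:y+150,x:x+150],(400,400),interpolation=3))
cv2.imwrite("pics/fin.png",np.clip(np.hstack(L)*1.6,0,255).astype(np.uint8))
```

```text
19.15 [ 0.5952 -0.1948  0.1309] [-0.  -0.3 -0.2] [-0.  0. -1.] 0.06 108.60967325046659
```

View pics/fin.png

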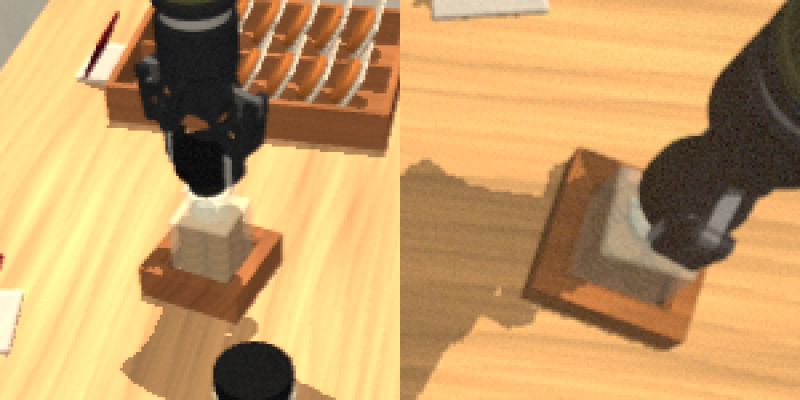

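The cap is held level with the open neck visible below it (side crop, about (208,203)), and the jar stands upright in the pocket. Handing in.

```bash
python3 -c "
from cell import r
print(r.close_job())"
```

```text
the job is handed in; nothing more can be done
None
```

The job is handed in at about 19 s of robot time: the square jar is seated upright in the stand, and its cap came free after about 63° of wrist turn (the jar took up a few degrees of that) and is held level about 2 cm above the open mouth.

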